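# Start up the strip winder

## Task

Start up the strip winder from its panel: switch on the red main rocker, then the yellow take-up rocker, and only then press the round green start button fully in and let it come back out; a rocker is on when its far end, with the white line, is fully down. Just press with the fingertips: leave the black rocker, the red and white buttons and the speed dial as they are, and do not pick up or push about the things on the bench.

Things in the scene. Friction and masses are not known exactly. Their poses are not given: they have to be found in the camera images.
- winder: Grey bench-top strip winder, heavy, fixed. Sloped grey-blue panel (150 mm up the slope, 300 wide) rising 15 degrees away from the robot, centre 78 mm above the bench; covered track behind it, top 123 mm high; upright black 178 mm reels at both ends (300 mm left and right, 108 mm back, top 244 mm). Origin on the bench under the panel centre, x away from the robot, y left, z up.
- main_on (a point): Red rocker: main switch. Cap 22 mm wide, 36 mm long up the slope; black bezel 32 x 48 mm, 4 mm high. Point fixed to the bezel (does not move): middle of the far, ON half, on its face as it lies once switched on: 12 mm up the slope from the pivot, 7 mm off the panel. x up the slope, y left, z out of the panel: push along -z. Off, the far end stands 13 mm off the panel. Rockers are 65 mm apart.
- main (a joint): Angle of the red main rocker, rad: 0 = off (far end up), 0.36 = on (far end fully down, its half level with the panel, on a hard stop). Friction only: about 2 to 3 N on the far half moves it all the way, and it stays where it is left, so push it right down to the stop.
- takeup_on (a point): Yellow rocker: take-up motor. Cap 22 mm wide, 36 mm long up the slope; black bezel 32 x 48 mm, 4 mm high. Point fixed to the bezel (does not move): middle of the far, ON half, on its face as it lies once switched on: 12 mm up the slope from the pivot, 7 mm off the panel. x up the slope, y left, z out of the panel: push along -z. Off, the far end stands 13 mm off the panel. Rockers are 65 mm apart.
- takeup (a joint): Angle of the yellow take-up rocker, rad: 0 = off (far end up), 0.36 = on (far end fully down, its half level with the panel, on a hard stop). Friction only: about 2 to 3 N on the far half moves it all the way, and it stays where it is left, so push it right down to the stop.
- lamp_on (a point): Black rocker: lamp, leave. Cap 22 mm wide, 36 mm long up the slope; black bezel 32 x 48 mm, 4 mm high. Point fixed to the bezel (does not move): middle of the far, ON half, on its face as it lies once switched on: 12 mm up the slope from the pivot, 7 mm off the panel. x up the slope, y left, z out of the panel: push along -z. Off, the far end stands 13 mm off the panel. Rockers are 65 mm apart.
- lamp (a joint): Angle of the black lamp rocker, rad: 0 = off (far end up), 0.36 = on (far end fully down, its half level with the panel, on a hard stop). Friction only: about 2 to 3 N on the far half moves it all the way, and it stays where it is left, so push it right down to the stop.
- start_face (a point): Round green push button: start. Point fixed to the collar (not moving with the cap): centre of the cap's top face when out, 10 mm off the panel. Cap 26 mm across, collar 42 mm across and 4 mm high. x up the slope, y left, z out of the panel: push along -z. Buttons are 65 mm apart, 74 mm down the slope from the rockers' row.
- start (a joint): Travel of the green start button, m: 0 = out, 0.006 = fully in, where it meets a hard stop. Spring return: 1.2 N at first, 4 N fully in.
- stop_face (a point): Round red push button: stop, leave alone. Point fixed to the collar (not moving with the cap): centre of the cap's top face when out, 10 mm off the panel. Cap 26 mm across, collar 42 mm across and 4 mm high. x up the slope, y left, z out of the panel: push along -z. Buttons are 65 mm apart, 74 mm down the slope from the rockers' row.
- stop (a joint): Travel of the red stop button, m: 0 = out, 0.006 = fully in, where it meets a hard stop. Spring return: 1.2 N at first, 4 N fully in.
- jog_face (a point): Round white push button: jog, leave alone. Point fixed to the collar (not moving with the cap): centre of the cap's top face when out, 10 mm off the panel. Cap 26 mm across, collar 42 mm across and 4 mm high. x up the slope, y left, z out of the panel: push along -z. Buttons are 65 mm apart, 74 mm down the slope from the rockers' row.
- jog (a joint): Travel of the white jog button, m: 0 = out, 0.006 = fully in, where it meets a hard stop. Spring return: 1.2 N at first, 4 N fully in.
- speed_pointer (a point): Tip of the white pointer line on top of the black speed dial at the left of the lower row (leave as set): dial 32 mm across, stands 41 mm off the panel, 78 mm to the left of the nearest button's centre. The point is 15 mm from the dial's axis.
- roll: Loose roll of tan adhesive tape lying flat on the bench, 90 mm across, 24 mm high, open in the middle; origin under its centre.
- spool: Loose blue spool standing on the bench, 56 mm across, 50 mm high; origin under its centre.
- driver: Loose orange-handled screwdriver lying on the bench, 170 mm long along its x axis, about 30 mm high; origin under its middle.
- bin: Loose blue open parts bin on the bench, 110 x 75 x 45 mm; origin under its centre.

How it is judged:
By the outcome, as a careful person would: the job done as asked, in the order asked, and still so for the second after the job is handed in, with the robot touching nothing.
It also fails if it takes over 42 s, if anything falls off the work surface, if the arm or the gripper's body presses on something with over 40 N, if the wrist force passes 120 N, or if a joint passes its speed limit or range.

## Robot

A 6-joint arm with a two-finger parallel gripper is mounted at the origin on the work surface. World frame = base frame: x ahead of the robot, y to its left, z up, the work surface at z = 0. Lengths are in m, angles in degrees, forces in N, time in s.
With the tool pointing down it reaches from about 0.375 to 0.825 m from the base axis. Payload 5.5 kg.
Tool frame: the origin (TCP) lies where the fingers leave the gripper's body, on its centre line; the fingertips stand 73 mm ahead of it and the grasp point (between the pads) lies 54 mm ahead of it; z points along the fingers, y is the line along which they close (so a half turn about z gives the same grasp; the last joint's range is limited). The gripper opens to 85 mm and grips with 20 to 120 N. Pads are 22 mm wide; open, the fingers measure 114 mm over their backs; the gripper's body (76 mm by 85 mm) begins 54 mm behind the grasp point. The pads swing forward as they close: fully open they stand 13 mm farther back than shut.
Start: joints at [66.406, 17.962, -2.699, 69.339, 0, 90], TCP at [0.24, 0.55, 0.304] pointing down, gripper open.
Joint ranges: [-152.73, 152.73], [-39.44, 99.34], [-58.76, 71.6], [-118.89, 123.64], [-81.53, 83.1], [-180, 180]. Speed limits (degrees/s): [136.94, 136.94, 172.46, 180, 180, 180].

## Interface

Orientations are given as [roll, pitch, yaw] about the fixed x, y, z axes, in that order (R = Rz(yaw) Ry(pitch) Rx(roll)).
In Python, from rig import ctrl, get_image, camera_model, ticket, nets, monitor gives the robot as it stands. Calls block until the motion is done:
- ctrl.move_ptp(position, orientation): joint-space move of the TCP to a pose.
- ctrl.move_l(position, rate=0.15, orientation=None, contact_N=None): straight line of the TCP; orientation=None keeps the orientation; rate is the mean speed in m/s. With contact_N (N) it stops when the force on the tool has changed by that much, and returns True; else False.
- ctrl.set_joints(angles): joint-space move.
- ctrl.grip(opening, f_grip=None): finger opening in m; f_grip is the grip in N (None keeps the last); returns when the fingers have stopped.
- ctrl.dwell(seconds).
- ctrl.ik(position, orientation): joint angles nearest the present ones, or None.
- get_image(name): name is "side" or "top" or "wrist"; returns (picture, depth): 420x560x3 uint8, red, green, blue; 420x560 float32, m along the optical axis (not along the pixel's ray), 0 where there is no reading.
- camera_model(name): a dict with "fx", "fy", "cx", "cy" (pixels), "rvec" (rotation vector, rad) and "tvec" (3), from world to camera coordinates, as OpenCV has them; the wrist camera has in their place "tool_from_camera" (4x4, takes a point from camera to tool coordinates, whose origin is the TCP and whose axes are the flange's). Camera axes: x right, y down, z forward; pixel columns grow to the right and rows downward; lengths in m; the calibration is good to about 2 mm. A picture is of the moment at which its call begins: read the wrist's pose just before it. camera_model takes no time and is no camera call.
A pose or a line that the arm cannot do raises ctrl.IKError and nothing moves.
- ticket.finish_job(): hands the job in; it is judged then, once.
Trained networks look in the newest picture that a camera, given by its name, has taken for a name from the list of things; names that differ only in an ending like _2 or _b are one class to them, and where a whole thing is asked for, a point or a joint stands for the part that bears it (a point fixed in the world has none). Each returns a list of dicts, best first, with "confidence" (0 to 1); they miss things now and then, are a little off and sometimes report something else, mostly with a low value. They report only what shows in the picture. A call takes as long as a camera call.
- nets.masks_of(query, camera): "region" (420x560 bool, what is visible of it) and "location" ([row, column] in pixels, amid what is visible of it).
Readings, each from a call of its own:
- monitor.read_t(): time.
- monitor.read_qpos(): joint angles.
- monitor.read_qvel(): joint speeds.
- monitor.read_joint_efforts(): joint torques, N m.
- monitor.read_ee_pos(): TCP position.
- monitor.read_eef_rot(): TCP orientation.
- monitor.read_force(): force on the tool from outside, world axes, zero at the start.
- monitor.read_wrist_torque(): the same for the moment, N m.
- monitor.read_width(): finger opening in m.
- monitor.read_gripper_force(): force on a finger pad.
Only numpy, scipy, OpenCV 4.12 (cv2) and the standard library are available. Lean on these libraries where they do the work, as an engineer would, in place of code of your own. Each camera call takes 0.05 s, during which the arm holds its last target. There are 200 camera calls.

## Working session

There is one attempt and no reset: what is moved stays moved. The work goes in short steps, each a Python script; the robot and the scene stay as the last script left them, time stands still between calls to the robot, and variables do not carry over. Pictures are saved under pics/ and viewed, at most 10 in all, crops included, and the job is handed in when it is done.

```bash
mkdir -p pics; ls
cat > h.py <<'E'
import numpy as np, cv2
from rig import ctrl, get_image, camera_model, ticket, nets, monitor
from scipy.spatial.transform import Rotation as R
def save(im,n): cv2.imwrite('pics/'+n+'.png',cv2.cvtColor(im,cv2.COLOR_RGB2BGR))
def cloud(cam,depth):
    """world xyz for every pixel (fixed cameras)"""
    m=camera_model(cam); v,u=np.indices(depth.shape)
    P=np.stack([(u-m['cx'])/m['fx']*depth,(v-m['cy'])/m['fy']*depth,depth],-1)
    Rm=cv2.Rodrigues(np.array(m['rvec'],float))[0]
    return (P-np.array(m['tvec']).ravel())@Rm
E
python3 - <<'E'
from h import *
for c in ['top','side']:
    im,d=get_image(c); save(im,c+'0'); W=cloud(c,d)
    for q in ['main_on','takeup_on','lamp_on','start_face','stop_face','jog_face','speed_pointer']:
        for r in nets.masks_of(q,c)[:2]:
            P=W[r['region']&(d>0)]
            print(c,q,round(r['confidence'],2),np.round(r['location']),r['region'].sum(),np.round(np.median(P,0),4) if len(P) else None)
print(monitor.read_t())
E
```

```text
pics
top main_on 0.87 [183. 348.] 478 [ 0.5547 -0.177   0.0915]
top main_on 0.73 [297. 282.] 731 [ 0.3772 -0.0707  0.0213]
top takeup_on 0.71 [175. 314.] 483 [ 0.5682 -0.1136  0.0919]
top lamp_on 0.76 [168. 277.] 462 [ 0.5795 -0.0505  0.0912]
top start_face 0.64 [207. 269.] 450 [ 0.5097 -0.0358  0.0735]
top stop_face 0.64 [224. 340.] 433 [ 0.4839 -0.1628  0.0733]
top stop_face 0.62 [227. 340.] 172 [ 0.4821 -0.1624  0.0797]
top jog_face 0.64 [217. 307.] 462 [ 0.497  -0.0992  0.0732]
top speed_pointer 0.69 [202. 223.] 290 [0.5218 0.039  0.1   ]
side main_on 0.73 [286. 312.] 1219 [0.4027 0.0625 0.0485]
side main_on 0.49 [161. 264.] 277 [ 0.5522 -0.1727  0.0924]
side takeup_on 0.52 [180. 251.] 312 [ 0.5664 -0.1094  0.0924]
side lamp_on 0.84 [199. 233.] 362 [ 0.5781 -0.0464  0.0924]
side start_face 0.9 [219. 266.] 319 [ 0.5076 -0.0301  0.0753]
side start_face 0.38 [175. 296.] 110 [ 0.4811 -0.1579  0.0799]
side stop_face 0.74 [179. 298.] 233 [ 0.4819 -0.1571  0.0755]
side stop_face 0.21 [199. 233.] 352 [ 0.5787 -0.0464  0.0927]
side jog_face 0.5 [197. 283.] 271 [ 0.4951 -0.0939  0.0752]
side speed_pointer 0.76 [244. 248.] 401 [0.5199 0.0466 0.0915]
side speed_pointer 0.64 [181. 249.] 152 [ 0.5658 -0.1125  0.0933]
0.8
```

View pics/top0.png

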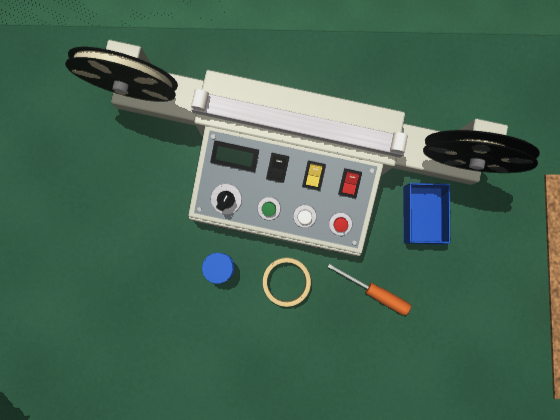

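View pics/side0.png

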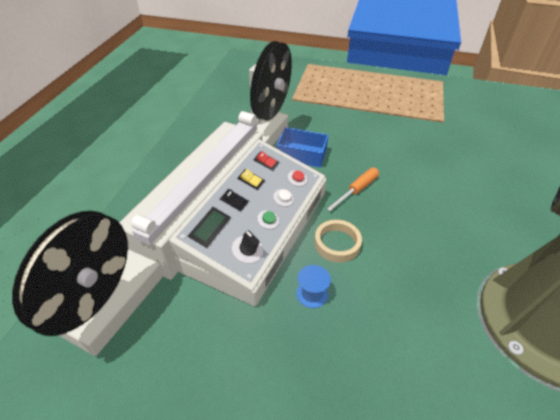

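The top and side views agree with the nets. In the top view, red is at (183,348), yellow at (175,314) and green at (207,269). I'll fit the panel pose and then check it from near with the wrist camera.

```bash
cat >> h.py <<'E'
from scipy.optimize import least_squares
NAMES=['main_on','takeup_on','lamp_on','start_face','jog_face','stop_face']
# panel coords (up slope from button row, left from jog column) of pivots / button axes
LAY=dict(main_on=(.074,-.065),takeup_on=(.074,0),lamp_on=(.074,.065),start_face=(0,.065),jog_face=(0,0),stop_face=(0,-.065))
def axes(yaw):
    M=R.from_euler('ZY',[yaw,-15],degrees=True).as_matrix(); return M  # columns u,l,n
def fit(obs):
    """obs {name: world xyz}; returns x,y of jog axis and yaw"""
    f=lambda p: np.concatenate([(p[:2]+(axes(p[2])[:,:2]@LAY[k])[:2]+.006*axes(p[2])[:2,2]-o[:2]) for k,o in obs.items()])
    s=least_squares(f,[.5,-.1,-11],x_scale=[.01,.01,1]); return s.x,np.round(s.fun.reshape(-1,2)*1e3,1)
def rpy(yaw,flip):
    M=axes(yaw); s=-1 if flip else 1
    return R.from_matrix(np.stack([s*M[:,0],-s*M[:,1],-M[:,2]],1)).as_euler('xyz',degrees=True)
E
python3 - <<'E'
from h import *
top=dict(main_on=[.5547,-.177],takeup_on=[.5682,-.1136],lamp_on=[.5795,-.0505],start_face=[.5097,-.0358],stop_face=[.4839,-.1628],jog_face=[.497,-.0992])
side=dict(main_on=[.5522,-.1727],takeup_on=[.5664,-.1094],lamp_on=[.5781,-.0464],start_face=[.5076,-.0301],stop_face=[.4819,-.1571],jog_face=[.4951,-.0939])
for o in (top,side):
    p,res=fit({k:np.array(v) for k,v in o.items()}); print(p,res.tolist())
yaw=-11.3; M=axes(yaw); c=np.array([.496,-.097,.066])+M[:,0]*.037
ctrl.move_l([.24,.55,.38],rate=.2)
pos=c+M[:,2]*.27-M[:,0]*.03
for f in (0,1): print(f,ctrl.ik(pos,rpy(yaw,f)))
print(camera_model('wrist')['tool_from_camera'],monitor.read_t())
E
```

```text
[  0.49865148  -0.09974253 -11.37199295] [[-0.3, -0.3], [-1.0, 0.1], [0.5, 0.7], [0.2, 0.1], [0.4, -0.4], [0.1, -0.2]]
[  0.4967597   -0.09457594 -11.85666045] [[-0.4, 0.1], [-1.2, 0.5], [0.4, 1.1], [1.0, -0.5], [-0.0, -0.8], [0.1, -0.4]]
0 [-1.09841345e+01 -1.07389594e+01 -3.20400463e+01  5.36991308e+01
 -8.17516124e-02 -1.79694897e+02]
1 [-10.98413453 -10.73895944 -32.0400463   53.6991308   -0.08175161
   0.30510282]
[[ 1.30372280e-03 -9.54773982e-01 -2.97329690e-01  7.60381818e-02]
 [ 9.99998770e-01  1.50409884e-03 -4.45139678e-04  5.28049290e-04]
 [ 8.72221024e-04 -2.97328743e-01  9.54774768e-01 -6.95629700e-02]
 [ 0.00000000e+00  0.00000000e+00  0.00000000e+00  1.00000000e+00]] 1.3333
```

Run:
```python
from h import *
yaw=-11.5; M=axes(yaw); c=np.array([.4977,-.0972,.066])+M[:,0]*.037
pos=c+M[:,2]*.25
ctrl.move_ptp(pos,rpy(yaw,1)); ctrl.grip(0.0)
m=camera_model('wrist'); T=np.array(m['tool_from_camera'])
p=np.array(monitor.read_ee_pos()); Rt=R.from_euler('xyz',monitor.read_eef_rot(),degrees=True).as_matrix()
im,d=get_image('wrist'); save(im,'w0')
v,u=np.indices(d.shape)
P=np.stack([(u-m['cx'])/m['fx']*d,(v-m['cy'])/m['fy']*d,d],-1)
W=(P@T[:3,:3].T+T[:3,3])@Rt.T+p
obs={}
for q in NAMES:
    for r in nets.masks_of(q,'wrist')[:1]:
        Q=W[r['region']&(d>0)]; obs[q]=np.median(Q,0)
        print(q,round(r['confidence'],2),np.round(r['location']),r['region'].sum(),np.round(obs[q],4),np.round((obs[q]-[.4977,-.0972,.066])@M,4))
print(fit(obs)); np.save('w.npy',W)
# panel plane: heights along n of grey-blue panel points near the panel
L=(W-[.4977,-.0972,.066])@M
k=(d>0)&(abs(L[...,1])<.1)&(L[...,0]>.026)&(L[...,0]<.045)
print('n offset between rows',np.percentile(L[k][:,2],[5,50,95]),monitor.read_t(),monitor.read_width(),monitor.read_force())
```

```text
main_on 0.98 [223. 220.] 1188 [ 0.5518 -0.176   0.0921] [ 0.0732 -0.0664  0.0074]
takeup_on 0.57 [227. 276.] 1111 [ 0.5649 -0.1138  0.0923] [ 0.0736 -0.0029  0.0075]
lamp_on 0.76 [222. 333.] 1116 [ 0.5778 -0.0513  0.0924] [0.0738 0.0609 0.0075]
start_face 0.55 [161. 335.] 1184 [ 0.5066 -0.0377  0.0751] [-0.0007  0.0601  0.0096]
jog_face 0.72 [154. 275.] 1230 [ 0.4943 -0.0997  0.0748] [-0.0005 -0.0031  0.0092]
stop_face 0.9 [158. 216.] 1130 [ 0.4817 -0.1616  0.0755] [-0.0002 -0.0663  0.0099]
(array([  0.4960157 ,  -0.0999001 , -11.44866331]), array([[-0.2, -1.5],
       [-0.4,  0.1],
       [-0.3,  1.2],
       [ 0.8,  1.8],
       [ 0.2,  0.1],
       [-0.1, -1.7]]))
n offset between rows [0.0017684  0.24806654 0.26691574] 4.9 3.0734336766299845e-05 [-0.57868874  0.73223658  0.28944102]
```

View pics/w0.png

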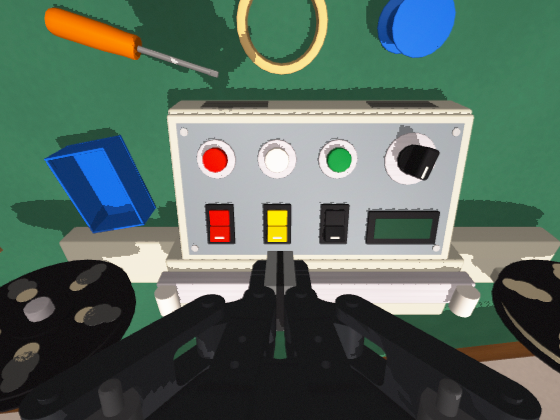

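The wrist view shows red at (223,220), yellow at (227,276) and green at (161,335). White lines are on the far (lower) ends, and the path is clear. The fits agree to about 3 mm, so I'll press red, then yellow, and look again.

```bash
cat >> h.py <<'E'
YAW=-11.5; M=axes(YAW); O=np.array([.4968,-.0985,.066]); RPY=rpy(YAW,1)
def at(u,l,n): return O+M@np.array([u,l,n+.073])   # fingertips at panel coords
def tip(): return np.round((np.array(monitor.read_ee_pos())-O)@M-[0,0,.073],4)
def press(u,l,start,end,N):
    ctrl.move_l(at(u,l,.03),rate=.15,orientation=RPY); ctrl.move_l(at(u,l,start),rate=.06)
    hit=ctrl.move_l(at(u,l,end),rate=.025,contact_N=N)
    print('hit',hit,'tip',tip(),'F',np.round(np.array(monitor.read_force())@M,1),'t',monitor.read_t())
def up(u,l): ctrl.move_l(at(u,l,.03),rate=.1)
E
python3 - <<'E'
from h import *
for l in (-.065,0):
    press(.088,l,.018,-.002,12); up(.088,l)
ctrl.move_l(at(.037,.03,.17),rate=.2)
im,d=get_image('wrist'); save(im[100:300,130:480],'w1'); im,d=get_image('side'); save(cv2.resize(im[120:300,180:360],None,fx=3,fy=3),'s1')
print(monitor.read_t())
E
```

```text
hit True tip [ 0.0901 -0.0651  0.0079] F [-1.7  0.3  9.4] t 7.0583
hit True tip [ 0.0901 -0.      0.0078] F [-2.9 -0.1  9.2] t 8.9
10.2833
```

View pics/w1.png

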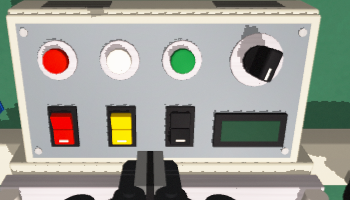

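View pics/s1.png

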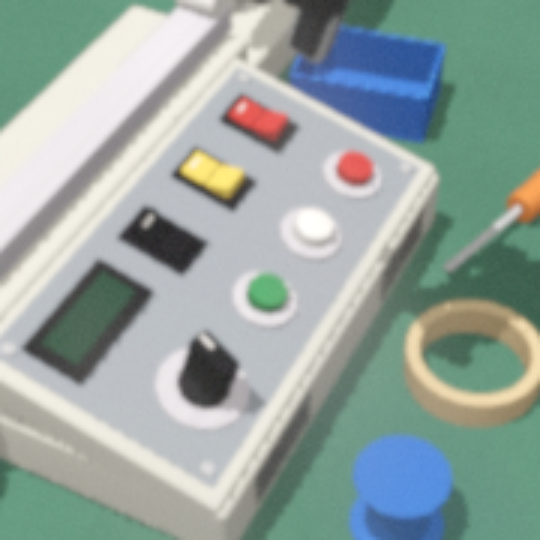

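The images show both rockers tipped compared with black, but I can't tell whether they are fully down. I'll check the height profiles from depth.

Run:
```python
from h import *
m=camera_model('wrist'); T=np.array(m['tool_from_camera'])
p=np.array(monitor.read_ee_pos()); Rt=R.from_euler('xyz',monitor.read_eef_rot(),degrees=True).as_matrix()
im,d=get_image('wrist'); v,u=np.indices(d.shape)
P=np.stack([(u-m['cx'])/m['fx']*d,(v-m['cy'])/m['fy']*d,d],-1)
W=(P@T[:3,:3].T+T[:3,3])@Rt.T+p
def prof(L,d,name,dl):
  for n,l in (('red',-.065),('yel',0),('blk',.065)):
    out=[]
    for a in np.arange(.030,.108,.004):
        k=(d>0)&(abs(L[...,1]-l-dl)<.007)&(abs(L[...,0]-a)<.002)&(L[...,2]<.03)
        out.append(round(1e3*np.median(L[k][:,2]),1) if k.sum()>3 else None)
    print(name,n,out)
prof((W-O)@M,d,'wrist',-.001); prof((np.load('w.npy')-O)@M,np.ones(d.shape),'before',-.001)
im,d=get_image('top'); 
prof((cloud('top',d)-O)@M,d,'top',-.001)
print(monitor.read_t())
```

```text
wrist red [np.float64(1.9), np.float64(2.1), np.float64(2.1), np.float64(1.9), np.float64(2.1), np.float64(2.1), np.float64(5.0), np.float64(6.1), np.float64(13.2), np.float64(12.8), np.float64(11.1), np.float64(9.3), np.float64(8.0), np.float64(8.1), np.float64(8.0), np.float64(8.1), np.float64(8.3), np.float64(5.4), np.float64(2.3), np.float64(1.8)]
wrist yel [np.float64(2.0), np.float64(1.9), np.float64(2.0), np.float64(2.0), np.float64(1.9), np.float64(2.0), np.float64(5.0), np.float64(5.8), np.float64(13.1), np.float64(12.7), np.float64(11.1), np.float64(9.4), np.float64(7.9), np.float64(8.1), np.float64(8.0), np.float64(8.3), np.float64(7.6), np.float64(5.4), np.float64(2.3), np.float64(2.0)]
wrist blk [np.float64(1.8), np.float64(1.7), np.float64(1.9), np.float64(2.0), np.float64(1.6), np.float64(2.1), np.float64(5.0), np.float64(6.8), np.float64(8.0), np.float64(8.4), np.float64(8.1), np.float64(8.0), np.float64(8.9), np.float64(10.5), np.float64(12.4), np.float64(13.8), np.float64(13.6), np.float64(5.4), np.float64(2.2), np.float64(2.0)]
before red [np.float64(1.9), np.float
[... 1397 characters left out ...]
loat64(-0.5), np.float64(0.8), np.float64(0.1), np.float64(0.7), np.float64(0.6), np.float64(0.8), np.float64(4.0), np.float64(4.3), np.float64(12.4), np.float64(11.0), np.float64(9.9), np.float64(7.4), np.float64(6.6), np.float64(7.0), np.float64(6.1), np.float64(7.2), np.float64(6.3), np.float64(3.2), np.float64(0.5), np.float64(-0.5)]
top blk [np.float64(0.3), np.float64(0.0), np.float64(1.0), np.float64(0.2), np.float64(0.2), np.float64(0.5), np.float64(3.7), np.float64(5.2), np.float64(6.5), np.float64(6.1), np.float64(7.4), np.float64(7.0), np.float64(7.0), np.float64(9.9), np.float64(11.2), np.float64(12.6), np.float64(10.2), np.float64(3.1), np.float64(0.6), np.float64(-0.1)]
10.3833
```

Red and yellow are now exact mirrors of the black, off profile, so both are fully on. Next is start.

Run:
```python
from h import *
l=.064
press(0,l,.018,-.003,15); ctrl.dwell(.3); print(tip()); up(0,l)
ctrl.move_l(at(.037,.03,.17),rate=.2)
im,d=get_image('wrist'); save(im,'w2')
print(monitor.read_t(),tip())
```

```text
hit True tip [0.0005 0.0641 0.009 ] F [-4.3 -0.5 15.3] t 12.3833
[0.0004 0.064  0.009 ]
13.9917 [0.0356 0.0301 0.1684]
```

View pics/w2.png

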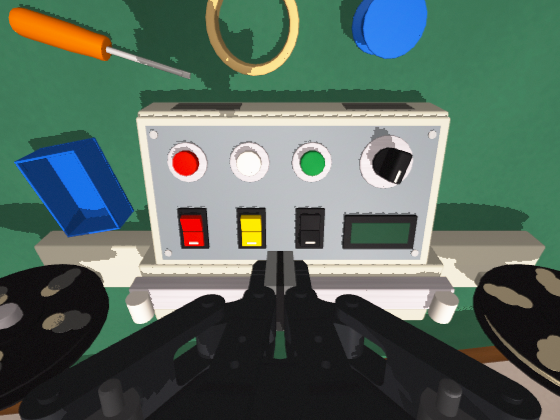

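The press stopped 8 mm off the panel, about 4 mm short of fully in, so something blocked it. I'll use a gentle repeat with the wrist moment to locate the contact.

Run:
```python
from h import *
l=.064
ctrl.move_l(at(0,l,.03),rate=.15); ctrl.move_l(at(0,l,.018),rate=.06)
f0=np.array(monitor.read_force())@M; t0=np.array(monitor.read_wrist_torque())@M; print('t0',f0.round(2),t0.round(3))
for N in (3,3,3,3):
    print(ctrl.move_l(at(0,l,-.003),rate=.015,contact_N=N)); ctrl.dwell(.1)
    f=np.array(monitor.read_force())@M-f0; t=np.array(monitor.read_wrist_torque())@M-t0
    print(tip(),f.round(1),t.round(3),'lever u,l mm',(1e3*np.array([-t[1],t[0]])/f[2]).round(1))
im,d=get_image('side'); save(cv2.resize(im[130:310,180:360],None,fx=3,fy=3),'s2')
up(0,l); print(monitor.read_t())
```

```text
t0 [-0.8  -0.72 -0.05] [ 0.013  0.304 -0.031]
True
[0.0002 0.064  0.0105] [2.  1.4 3.5] [-0.032 -0.244  0.029] lever u,l mm [68.8 -9.2]
True
[0.0002 0.064  0.0092] [ 0.2 -0.4  7. ] [-0.072  0.052  0.002] lever u,l mm [ -7.4 -10.2]
True
[0.0002 0.064  0.0092] [0.4 0.9 6.2] [-0.07   0.055  0.039] lever u,l mm [ -8.7 -11.3]
True
[0.0002 0.064  0.0092] [1.1 1.  5.6] [-0.059 -0.018 -0.027] lever u,l mm [  3.1 -10.4]
17.7417
```

View pics/s2.png

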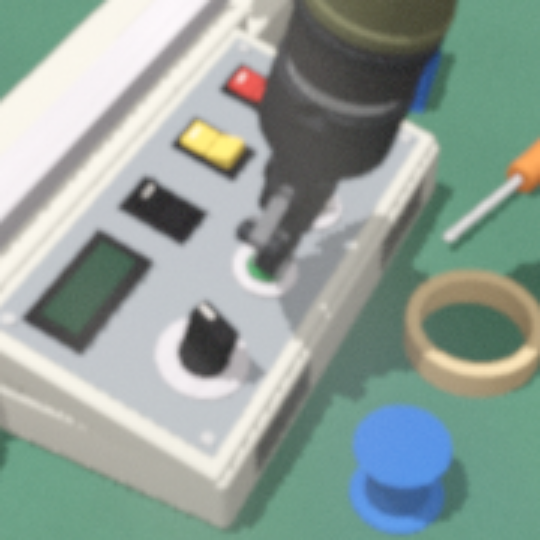

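Run:
```python
from h import *
np.set_printoptions(linewidth=220,suppress=True)
m=camera_model('wrist'); T=np.array(m['tool_from_camera'])
ctrl.move_l(at(.037,.03,.17),rate=.2)
def wcloud():
    p=np.array(monitor.read_ee_pos()); Rt=R.from_euler('xyz',monitor.read_eef_rot(),degrees=True).as_matrix()
    im,d=get_image('wrist'); v,u=np.indices(d.shape)
    P=np.stack([(u-m['cx'])/m['fx']*d,(v-m['cy'])/m['fy']*d,d],-1)
    return (P@T[:3,:3].T+T[:3,3])@Rt.T+p,im
W,im=wcloud(); ds,d=get_image('side'); it,dt=get_image('top')
for n,C,I in (('w',W,im),('side',cloud('side',d),ds),('top',cloud('top',dt),it)):
    L=(C-O)@M; I=I.astype(int)
    g=(I[...,1]>I[...,0]+40)&(I[...,1]>I[...,2]+25)&(abs(L[...,0])<.03)&(abs(L[...,1]-.065)<.03)&(L[...,2]>.004)&(L[...,2]<.03)
    G=L[g]; print(n,'green u,l,n',np.round(G.mean(0)*1e3,1),np.round(np.ptp(G,axis=0)*1e3,1),g.sum())
    for ax in (0,1):
        o=[]
        for a in np.arange(-.028,.03,.004):
            q=L-[0,.065,0]; k=(abs(q[...,ax]-a)<.002)&(abs(q[...,1-ax])<.003)&(abs(q[...,2])<.03)
            o.append(np.median(q[k][:,2])*1e3 if k.sum()>0 else np.nan)
        print(n,'ul'[ax],np.round(o,1))
print(monitor.read_t(), monitor.read_eef_rot(), RPY)
```

```text
w green u,l,n [ 1.6 63.3 15. ] [24.3 23.8  6.6] 479
w u [ 2.   1.5  1.9  4.9  5.1 15.1 15.3 15.2 15.4 15.  15.   5.4  5.1  2.7  1.9]
w l [ 1.9  1.8  4.9  4.9 14.9 15.3 15.2 15.2 15.5 15.2  6.   5.1  2.   2.   1.7]
side green u,l,n [ 1.7 65.  15. ] [22.7 24.1  7.2] 114
side u [ 2.7  2.2  2.9  5.1  7.  14.3 15.2 15.9 15.6 15.3 16.2  4.8  4.7  2.4  2. ]
side l [ 3.1  3.4  5.   nan 15.2 15.7 15.9 15.5 15.6 10.3  6.4  5.5  3.1  2.   1.4]<stdin>:14: RuntimeWarning: Mean of empty slice.
  ret = um.true_divide(
Traceback (most recent call last):
ValueError: zero-size array to reduction operation maximum which has no identity
```

The cap stands at 15.2 mm in wrist coordinates when out, and 6 mm of travel puts it at 9.2. The tip stopped at 9.0–9.2 on a rigid stop, so start was pressed fully. One last state check, then hand in.

Run:
```python
from h import *
L0=(np.load('w.npy')-O)@M
im,d=get_image('side'); L1=(cloud('side',d)-O)@M
for n,L in (('before wrist',L0),('now side',L1)):
    print(n,[round(1e3*float(np.median(L[(np.hypot(L[...,0]-.001,L[...,1]-l)<.006)&(abs(L[...,2])<.03)][:,2])),1) for l in (-.065,0,.065)])
q=[round(1e3*float(np.median(L1[(np.hypot(L1[...,0]-.088,L1[...,1]-l)<.004)&(abs(L1[...,2])<.03)][:,2])),1) for l in (-.064,0.001,.066)]
print('far halves',q,monitor.read_t())
```

```text
before wrist [15.3, 15.5, 15.2]
now side [15.2, 15.8, 15.4]
far halves [9.3, 8.4, 13.3] 18.8333
```

```bash
python3 -c "
from h import *
print(ticket.finish_job())"
```

```text
the job is handed in; nothing more can be done
None
```

The job is handed in: the red main rocker, then the yellow take-up rocker, were switched fully on, and only then was green start pressed fully in and let back out; I pressed start a second time because the first press looked short, though the depth readings show both presses reached the stop, and the run took about 19 s of the 42 s.

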